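# Count to the third gap of the mail rack and push the parcel in

## Task

Starting at the end of the mail rack where the glass bowl stands, run a fingertip along the rack's back rail and count the gaps, filled or empty, from the first to the third. Then push the narrow cardboard parcel, never lifting or tipping it, along the shelf and endways into that third gap until it is fully home against the rack's back bars, and leave everything else where it is.

Things in the scene. Friction and masses are not known exactly. Their poses are not given: they have to be found in the camera images.
- rack: Stainless steel mail rack, fixed. Origin: on the shelf surface under the middle of the dividers; +x to its back, away from the robot, y across the gaps, z up. Five upright dividers 4 mm thick, 75 mm deep, 70 mm high, at y = -96, -48, 0, 48, 96 mm, make four gaps centred at y = -72, -24, 24, 72 mm, each 44 mm wide, open to front and top. The first gap is the end gap nearest the bowl.
- mouth (a point): Middle of the rack's front, on the shelf surface (rack x = -41.5 mm, y = 0): the plane of the front faces of the round 8 mm posts on the dividers' front edges; 40 mm free between posts. The gaps have no floor: things slide in on the shelf itself.
- backbars (a point): Middle of the front face of the two fixed back bars that close all gaps at the rear (rack x = 35 mm, y = 0, 10 mm above the shelf); the bars' tops are 16 and 46 mm high. A thing touching them is fully home.
- rail: The rack's back rail: a round steel bar 8 mm thick, 220 mm long, along the rack's y over the rear of all gaps, between two end posts 78 mm high. Origin: middle of its axis (rack x = 42, y = 0, 86 mm above the shelf; top 90 mm up). Springy: pressed down it gives up to 7 mm, about 1.5 N per mm. Behind a gap means within 11 mm of that gap's centre in y.
- parcel: Narrow cardboard carton, blank paper label on top, loose on the shelf in front of the rack, lying roughly along the rack's depth. 90 mm long (its x, the +x front end towards the rack), 34 mm wide (y), 45 mm high, about 0.14 kg. Origin: centre of its underside. Fully home, its origin is at rack x = -10 mm and about 14 mm of it stick out in front of the posts.
- bowl: Clear glass bowl, 100 mm across, 50 mm high, loose, beside one end of the rack; it marks the end to count from. Origin: centre of its underside.
- box: Small bamboo box 80 x 85 mm, 48 mm high with its closed flip-top lid, a knob on top, fixed, beside the other end of the rack. Origin: centre of its underside. Leave alone.
- key: Bike lock key, lying flat: round blue plastic head 28 mm across, steel blade along its x, 70 mm long in all, 7 mm thick. Origin: under the head's centre. Leave alone.
- whistle: Chrome whistle lying on its side, 54 mm long, 18 mm high. Origin: under its round chamber (24 mm across), mouthpiece along x. Leave alone.
- notebook: Thick pocket notebook standing in one end gap of the rack, 66 x 28 mm, 56 mm high. Origin: centre of its underside. Leave alone.
- padlock: Padlock lying flat, body 34 x 40 mm, 16 mm thick, shackle along x. Origin: under the body's centre. Leave alone.
- sanitiser: Small clear bottle standing up, 40 mm across, 95 mm high. Origin: centre of its underside. Leave alone.

How it is judged:
On the way, in this order (a step that is already met when the one before it is completed fails the run):
1. touch the rail behind the first gap from the bowl's end (((y of bowl in the frame of rack above 0 m and contact force between the fingers and rail above 0.2 N and y of the grasp point in the frame of rack between 0.061 and 0.083 m) or (y of bowl in the frame of rack below 0 m and contact force between the fingers and rail above 0.2 N and y of the grasp point in the frame of rack between -0.083 and -0.061 m))), for 0.02 s.
2. finger on the rail at the divider between the first and second gaps (((y of bowl in the frame of rack above 0 m and contact force between the fingers and rail above 0.2 N and y of the grasp point in the frame of rack between 0.037 and 0.059 m) or (y of bowl in the frame of rack below 0 m and contact force between the fingers and rail above 0.2 N and y of the grasp point in the frame of rack between -0.059 and -0.037 m))), for 0.02 s.
3. finger on the rail behind the second gap (((y of bowl in the frame of rack above 0 m and contact force between the fingers and rail above 0.2 N and y of the grasp point in the frame of rack between 0.013 and 0.035 m) or (y of bowl in the frame of rack below 0 m and contact force between the fingers and rail above 0.2 N and y of the grasp point in the frame of rack between -0.035 and -0.013 m))), for 0.02 s.
4. finger on the rail at the divider between the second and third gaps (((y of bowl in the frame of rack above 0 m and contact force between the fingers and rail above 0.2 N and y of the grasp point in the frame of rack between -0.011 and 0.011 m) or (y of bowl in the frame of rack below 0 m and contact force between the fingers and rail above 0.2 N and y of the grasp point in the frame of rack between -0.011 and 0.011 m))), for 0.02 s.
5. finger on the rail behind the third gap (((y of bowl in the frame of rack above 0 m and contact force between the fingers and rail above 0.2 N and y of the grasp point in the frame of rack between -0.035 and -0.013 m) or (y of bowl in the frame of rack below 0 m and contact force between the fingers and rail above 0.2 N and y of the grasp point in the frame of rack between 0.013 and 0.035 m))), for 0.02 s.
6. the parcel is fully home in the third gap (((y of bowl in the frame of rack above 0 m and y of parcel in the frame of rack between -0.034 and -0.014 m and x of parcel in the frame of rack above -0.017 m and height (world z) of parcel below 0.006 m and angle between parcel's own z axis and vertical below 0.1 rad and angle between the x axis of parcel and the x axis of rack, either way round below 0.2 rad) or (y of bowl in the frame of rack below 0 m and y of parcel in the frame of rack between 0.014 and 0.034 m and x of parcel in the frame of rack above -0.017 m and height (world z) of parcel below 0.006 m and angle between parcel's own z axis and vertical below 0.1 rad and angle between the x axis of parcel and the x axis of rack, either way round below 0.2 rad))), for 0.2 s.
At the end, for the whole second after the job is handed in: The parcel stands flat on the shelf, at rest, in the third gap from the bowl's end: origin within 10 mm of the gap's centre line, within 7 mm of fully home, its length within 0.2 rad of the rack's depth; every other thing is within 20 mm of where it was (((y of bowl in the frame of rack above 0 m and y of parcel in the frame of rack between -0.034 and -0.014 m and x of parcel in the frame of rack above -0.017 m and height (world z) of parcel below 0.006 m and angle between parcel's own z axis and vertical below 0.1 rad and angle between the x axis of parcel and the x axis of rack, either way round below 0.2 rad) or (y of bowl in the frame of rack below 0 m and y of parcel in the frame of rack between 0.014 and 0.034 m and x of parcel in the frame of rack above -0.017 m and height (world z) of parcel below 0.006 m and angle between parcel's own z axis and vertical below 0.1 rad and angle between the x axis of parcel and the x axis of rack, either way round below 0.2 rad)) and linear speed of parcel below 0.01 m/s and distance of each of bowl, box, key, whistle, notebook, padlock, sanitiser from where it was at the start of the episode below 0.02 m); the robot touches nothing.
It fails at once if the parcel is lifted or tipped (height (world z) of parcel above 0.012 m or angle between parcel's own z axis and vertical above 0.3 rad).
It fails at once if another thing on the shelf is disturbed (moved over 20 mm) (distance of any of bowl, box, key, whistle, notebook, padlock, sanitiser from where it was at the start of the episode above 0.02 m).
It also fails if it takes over 67 s, if anything falls off the work surface, if the arm or the gripper's body presses on something with over 40 N, if the wrist force passes 120 N, or if a joint passes its speed limit or range.

## Robot

A 6-joint arm with a two-finger parallel gripper is mounted at the origin on the work surface. World frame = base frame: x ahead of the robot, y to its left, z up, the work surface at z = 0. Lengths are in m, angles in rad, forces in N, time in s.
With the tool pointing down it reaches from about 0.275 to 0.825 m from the base axis. Payload 5.2 kg.
Tool frame: the origin (TCP) lies on the centre line of the jaws, within the pads' length; the fingertips stand 14 mm ahead of it and the grasp point (between the pads) lies 5 mm behind it; z points along the fingers, y is the line along which they close (so a half turn about z gives the same grasp; the last joint's range is limited). The gripper opens to 93 mm and grips with 3 to 60 N. Pads are 15 mm wide; open, the fingers measure 128 mm over their backs; the gripper's body (75 mm by 188 mm) begins 65 mm behind the grasp point.
Start: joints at [-1.516, 0.259, 1.535, -0, 1.348, -0.203], TCP at [0.14, -0.532, 0.233] pointing down, gripper open.
Joint ranges: [-3.14, 3.14], [-0.91, 2.08], [0.19, 2.58], [-1.22, 4.36], [0.22, 2.71], [-3.12, 3.12]. Speed limits (rad/s): [2.57, 2.57, 3.14, 3.14, 3.14, 3.14].

## Interface

Orientations are given as a unit quaternion [x, y, z, w].
In Python, from workcell import get_state, optics, robot, finder gives the robot as it stands.
- The arm moves only by the tool apply_moves, never from a script. Its argument "plan" is text: rows parted by semicolons, each of 7 numbers parted by spaces: the turn, a rotation vector about the tool's x, y, z in rad, then the shift along the tool's x, y, z in cm, then the closure, from 0 (fully open) to 1 (shut). In form: rx ry rz dx dy dz jaw; .... A call has exactly 8 rows; each row is the pose to reach, as a shift and turn from the pose commanded when the call began, along the tool's axes at that moment; what a row does not reach only later rows make up. A row lasts 1/10 s, in which the tool goes at most 50 mm and 8.59 degrees, less where a joint would pass 70% of its speed; a pose out of reach is approached as far as the arm can. A call with a gripper value outside its range is refused whole. The fingers move at their own pace and stop on an object; "newtons" is the grip in N (left out, the last holds). Time passes only in rows, so rows that repeat a pose let the fingers close, or fill a call up. It gives the time, the measured TCP pose, the force, the opening and the grip force at its end, in the units of the state.
- get_state(): the state, without advancing time (a new reading comes with each control period).
- optics.get_image(name): name is "side" or "top"; returns a dict with "image" (384x512x3 uint8, red, green, blue), "mtx" (3x3 intrinsics, pixels), "pose" (4x4, takes a point from camera to world coordinates). Camera axes: x right, y down, z forward; pixel columns grow to the right and rows downward; lengths in m; the calibration is good to about 2 mm. A picture is of the moment at which its call begins. There is no depth.
- robot.hand_in(): hands the job in; it is judged then, once.
Trained networks look in the newest picture that a camera, given by its name, has taken for a name from the list of things; names that differ only in an ending like _2 or _b are one class to them, and where a whole thing is asked for, a point or a joint stands for the part that bears it (a point fixed in the world has none). Each returns a list of dicts, best first, with "p" (0 to 1); they miss things now and then, are a little off and sometimes report something else, mostly with a low value. They report only what shows in the picture. A call takes as long as a camera call.
- finder.outline_of(camera, label): "region" (384x512 bool, what is visible of it) and "bbox" ([centre column, centre row, width, height] in pixels, round what is visible of it).
The state is a dict: "t": time; "joints": joint angles; "dq": joint speeds; "tau": joint torques, N m; "tcp_pos": TCP position; "ee_rot": TCP orientation; "contact_force": force on the tool from outside, world axes, zero at the start; "moment": the same for the moment, N m; "finger_gap": finger opening in m; "grasp_force": force on a finger pad.
Only numpy, scipy, OpenCV 4.12 (cv2) and the standard library are available. Lean on these libraries where they do the work, as an engineer would, in place of code of your own. Each camera call takes 0.05 s, during which the arm holds its last target. There are 200 camera calls.

## Working session

There is one attempt and no reset: what is moved stays moved. The work goes in short steps, Python scripts to look and compute and a tool call to move; the robot and the scene stay as the last step left them, time stands still between calls to the robot, and variables do not carry over. Pictures are saved under pics/ and viewed, at most 10 in all, crops included, and the job is handed in when it is done.

Besides the shell and the picture viewer there is one more tool, called by a JSON object that holds its "name" and its "arguments". apply_moves: Moves the arm, as the interface text tells. Its arguments: {"type":"object","properties":{"plan":{"type":"string"},"newtons":{"type":"number"}},"required":["plan"]}

```bash
mkdir -p pics
python3 - <<'E'
from workcell import get_state, optics, robot, finder
import cv2, numpy as np
for n in ("top","side"):
    d=optics.get_image(n); cv2.imwrite(f"pics/{n}0.png",d["image"][:,:,::-1]); np.savez(f"{n}.npz",mtx=d["mtx"],pose=d["pose"]); print(n,d["mtx"].round(1).tolist(),d["pose"].round(4).tolist())
    for l in ["rack","rail","parcel","bowl","box","notebook","key","whistle","padlock","sanitiser"]:
        print(l,[(round(r["p"],2),np.round(r["bbox"]).tolist()) for r in finder.outline_of(n,l)[:2]])
print(get_state())
E
```

```text
top [[373.1, 0.0, 254.0], [0.0, 373.1, 195.5], [0.0, 0.0, 1.0]] [[-0.0239, -0.9912, 0.1303, 0.4915], [-0.9997, 0.0244, 0.0027, 0.0341], [-0.0058, -0.1302, -0.9915, 0.9408], [0.0, 0.0, 0.0, 1.0]]
rack [(0.92, [279.0, 187.0, 99.0, 44.0])]
rail [(0.81, [279.0, 166.0, 96.0, 12.0])]
parcel [(0.62, [262.0, 244.0, 18.0, 34.0])]
bowl [(0.56, [355.0, 180.0, 41.0, 41.0]), (0.56, [278.0, 185.0, 96.0, 46.0])]
box [(0.85, [205.0, 199.0, 40.0, 37.0])]
notebook [(0.85, [250.0, 192.0, 13.0, 31.0]), (0.44, [209.0, 255.0, 11.0, 21.0])]
key [(0.46, [210.0, 255.0, 9.0, 28.0])]
whistle [(0.48, [363.0, 236.0, 11.0, 17.0])]
padlock [(0.72, [176.0, 248.0, 20.0, 20.0]), (0.66, [279.0, 186.0, 91.0, 44.0])]
sanitiser [(0.65, [402.0, 220.0, 24.0, 20.0])]
side [[405.0, 0.0, 252.3], [0.0, 405.0, 197.8], [0.0, 0.0, 1.0]] [[0.7842, -0.461, 0.4153, 0.2326], [-0.6204, -0.5734, 0.5351, -0.4375], [-0.0085, -0.6773, -0.7357, 0.7343], [0.0, 0.0, 0.0, 1.0]]
rack [(0.91, [285.0, 222.0, 105.0, 101.0])]
rail [(0.91, [296.0, 200.0, 74.0, 54.0])]
parcel [(0.69, [220.0, 242.0, 41.0, 42.0]), (0.48, [285.0, 221.0, 102.0, 101.0])]
[... 362 characters left out ...]
0, 26.0, 29.0])]
{'t': 1.1, 'joints': array([-1.51577407e+00,  2.58596666e-01,  1.53501013e+00,  4.32993628e-05,
        1.34797856e+00, -2.02788035e-01]), 'dq': array([-0.00065613,  0.00139437,  0.00062218, -0.00053966, -0.00030273,
       -0.00051118]), 'tau': array([ 1.16346557e-03, -4.37213874e+01, -2.84312117e+01,  7.21136481e-02,
        3.08843516e-02, -2.36075778e-05]), 'tcp_pos': array([ 0.14027444, -0.53182144,  0.23265046]), 'ee_rot': array([9.91703845e-01, 1.28543704e-01, 2.07874009e-05, 5.19942057e-06]), 'contact_force': array([ 0.55217955, -0.10836671, -0.00689319]), 'moment': array([-0.02316901, -0.00615056,  0.00764396]), 'grasp_force': 0.0, 'finger_gap': 0.09336363046560163}
```

View pics/top0.png

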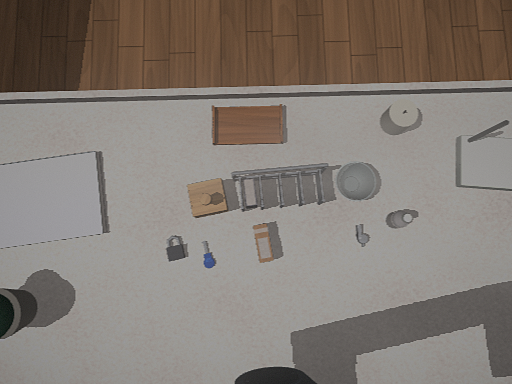

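View pics/side0.png

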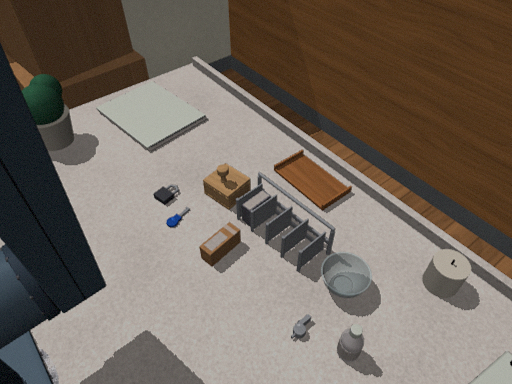

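The top picture shows the bowl at the right end of the rack (355,180), which is world -y. The notebook is in the left end gap (250,192), so the third gap is the one beside it. The parcel is at (262,244). The side view agrees. Next I'll fit the poses to the silhouettes in both views.

```bash
cat > fit.py <<'E'
from workcell import get_state, optics, finder
import cv2, numpy as np
from scipy.optimize import minimize, differential_evolution
S=4
def box(cx,cy,z0,z1,lx,ly): return np.array([[cx+a*lx/2,cy+b*ly/2,z] for a in(-1,1) for b in(-1,1) for z in(z0,z1)])
RACK=[box(0,y,0,.07,.075,.004) for y in(-.096,-.048,0,.048,.096)]+[box(-.0375,y,0,.07,.008,.008) for y in(-.096,-.048,0,.048,.096)]+\
 [box(.042,0,.082,.090,.008,.220)]+[box(.042,y,0,.086,.008,.008) for y in(-.106,.106)]+[box(.038,0,.004,.016,.006,.2),box(.038,0,.036,.046,.006,.2)]
PARCEL=[box(0,0,0,.045,.09,.034)]
RAIL=[box(.042,0,.082,.090,.008,.220)]
def place(parts,p):
    c,s=np.cos(p[2]),np.sin(p[2]); R=np.array([[c,-s,0],[s,c,0],[0,0,1]])
    return [q@R.T+[p[0],p[1],0] for q in parts]
def proj(P,im):
    T=np.linalg.inv(im["pose"]); q=P@T[:3,:3].T+T[:3,3]; q=q@im["mtx"].T; return q[:,:2]/q[:,2:]
def ray(im,uv,z):
    d=im["pose"][:3,:3]@np.linalg.inv(im["mtx"])@[uv[0],uv[1],1]; o=im["pose"][:3,3]; return o+d*(z-o[2])/d[2]
def render(parts,p,im):
    m=np.zeros((384*S,512*S),np.uint8)
    for q in place(parts,p):
        h=cv2.convexHull((proj(q,im)*S+S/2).astype(np.float32)); cv2.fillConvexPoly(m,h.round().astype(np.int32),1)
    return cv2.resize(m.astype(np.float32),(512,384),interpolation=cv2.INTER_AREA)
def fit(label,parts,p0,cams=("top","side"),shared=True,w=.04,wa=.3):
    data=[]
    for n in cams:
        im=optics.get_image(n); r=finder.outline_of(n,label)[0]["region"].astype(np.float32); data.append((im,r))
    def cost(p): return sum(1-np.minimum(a,r).sum()/np.maximum(a,r).sum() for im,r in data for a in[render(parts,p,im)])
    r=differential_evolution(cost,[(p0[0]-w,p0[0]+w),(p0[1]-w,p0[1]+w),(p0[2]-wa,p0[2]+wa)],maxiter=25,popsize=8,seed=1,polish=False)
    return r.x,r.fun
E
python3 - <<'E'
from fit import *
top=optics.get_image("top"); side=optics.get_image("side")
r0=ray(top,(281,190),.03); p0=ray(top,(263,243),.03); print(r0,p0)
for nm,pt,q in(("rack",RACK,r0),("parcel",PARCEL,p0)):
    for cams in(("top",),("side",),("top","side")):
        x,f=fit(nm,pt,(q[0],q[1],0.1 if nm=="rack" else .1),cams); print(nm,cams,x.round(4),round(f,3),flush=True)
    for im,n in((top,"top"),(side,"side")):
        for q2 in place(pt if nm=="parcel" else RACK,x):
            for i,j in((0,1),(2,3),(4,5),(6,7),(0,2),(1,3),(4,6),(5,7),(0,4),(1,5),(2,6),(3,7)):
                u=proj(q2,im); 
                im.setdefault("L",[]).append((u[i],u[j]))
for im,n,(c,r) in((top,"top",(185,140)),(side,"side",(190,160))):
    z=4;W=190;H=135
    cr=cv2.resize(im["image"][r:r+H,c:c+W,::-1],None,fx=z,fy=z,interpolation=cv2.INTER_CUBIC)
    for a,b in im["L"]: cv2.line(cr,*[tuple(int(v) for v in ((k-[c,r]+.5)*z)) for k in(a,b)],(0,255,0),1)
    cv2.imwrite(f"pics/{n}1.png",cr)
    for l,z in(("bowl",.025),("box",.024)):
        b=finder.outline_of(n,l)[0]["bbox"]; print(n,l,ray(im,b[:2],z).round(3))
E
```

```text
[ 0.62330772 -0.03034927  0.03      ] [0.49478162 0.017516   0.03      ]
rack ('top',) [ 0.6239 -0.0256  0.0686] 0.267
rack ('side',) [ 0.6248 -0.0276  0.0842] 0.296
rack ('top', 'side') [ 0.6241 -0.0262  0.0671] 0.499
parcel ('top',) [0.4962 0.0199 0.1659] 0.053
parcel ('side',) [0.4978 0.019  0.1726] 0.046
parcel ('top', 'side') [0.496  0.0194 0.1717] 0.147
top bowl [ 0.64  -0.216  0.025]
top box [0.608 0.156 0.024]
side bowl [ 0.645 -0.206  0.025]
side box [0.609 0.143 0.024]
```

View pics/top1.png

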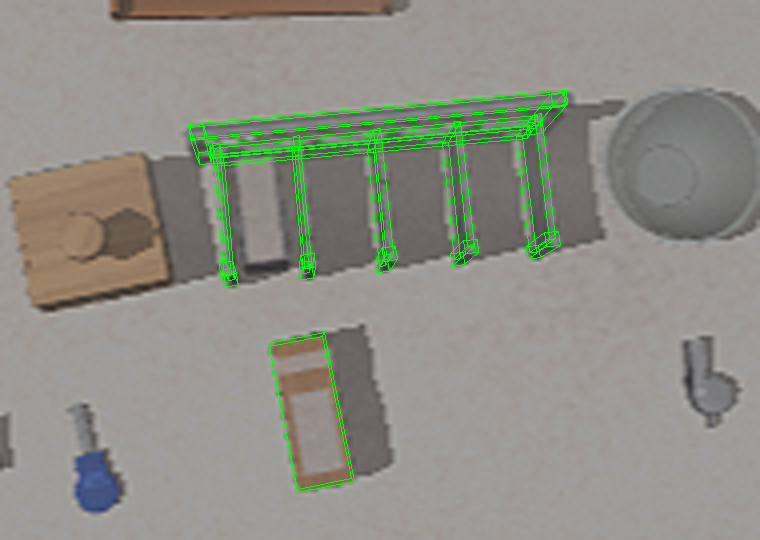

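View pics/side1.png

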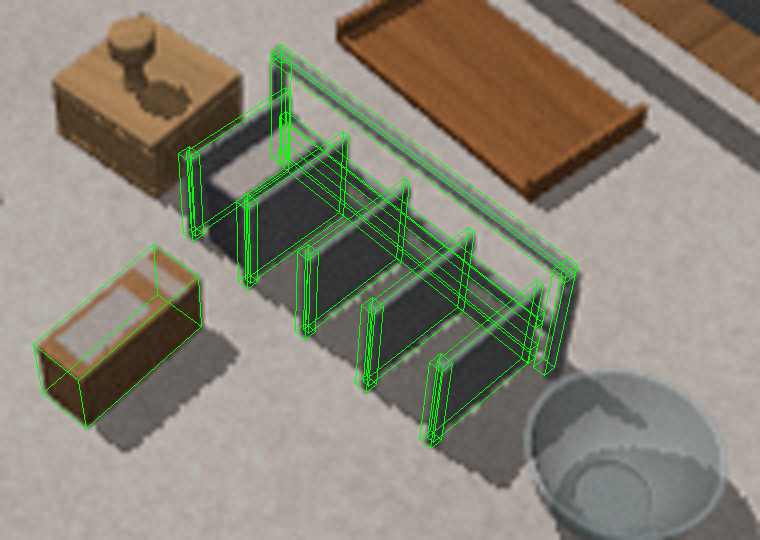

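Both overlays match the parcel well. The rack overlay looks a few pixels off at the dividers in the top view, so I'll check it on a raw zoom and with the rail line.

Run:
```python
from fit import *
for n in("top","side"):
    im=optics.get_image(n); m=finder.outline_of(n,"rail")[0]["region"]
    ys,xs=np.nonzero(m); z=.086
    P=np.array([ray(im,(u,v),z)[:2] for u,v in zip(xs,ys)])
    c=P.mean(0); d=np.linalg.svd(P-c)[2][0]; d*=np.sign(d[1]); t=(P-c)@d
    mid=c+d*(t.max()+t.min())/2
    yaw=np.arctan2(-d[0],d[1]); print(n,"rail mid",mid.round(4),"len",np.ptp(t).round(4),"yaw",yaw.round(4),"rack origin",(mid-.042*np.array([np.cos(yaw),np.sin(yaw)])).round(4))
    x,f=fit("rail",RAIL,(.624,-.026,.07),(n,)); print(x.round(4),f)
im=optics.get_image("top")
cv2.imwrite("pics/top2.png",cv2.resize(im["image"][155:225,225:335,::-1],None,fx=7,fy=7,interpolation=cv2.INTER_CUBIC))
```

```text
top rail mid [ 0.6652 -0.0247] len 0.218 yaw 0.0702 rack origin [ 0.6233 -0.0277]
[ 0.6236 -0.025   0.0726] 0.5576266050338745
side rail mid [ 0.6668 -0.0252] len 0.2217 yaw 0.066 rack origin [ 0.6249 -0.028 ]
[ 0.6246 -0.024   0.0717] 0.25782620906829834
```

View pics/top2.png

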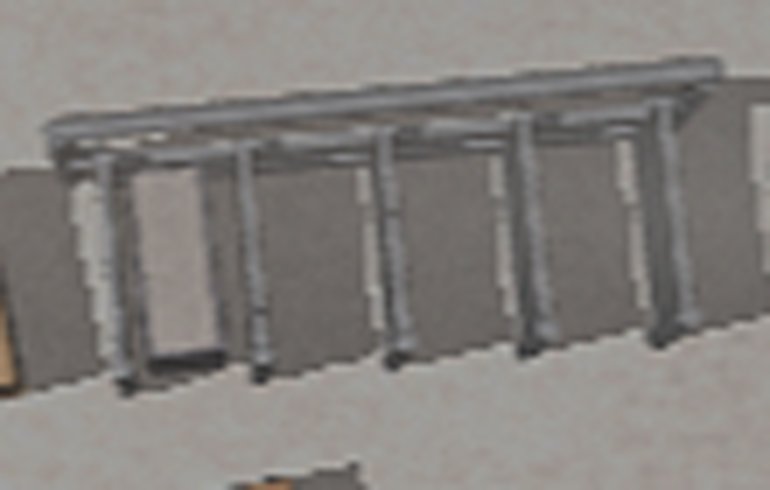

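Run:
```python
from fit import *
im=optics.get_image("top")
f=lambda c,r:ray(im,(225+c/7-.43,155+r/7-.43),.07)[:2]
F=np.array([f(*q) for q in((123,372),(260,362),(397,348),(537,336),(683,322))]) 
B=np.array([f(*q) for q in((104,160),(243,148),(381,133),(519,117),(660,103))])
M=np.array([[-.0375,y] for y in(.096,.048,0,-.048,-.096)]+[[.0375,y] for y in(.096,.048,0,-.048,-.096)])
D=np.vstack([F,B]); a=M-M.mean(0); b=D-D.mean(0)
th=np.arctan2((a[:,0]*b[:,1]-a[:,1]*b[:,0]).sum(),(a*b).sum())
R=np.array([[np.cos(th),-np.sin(th)],[np.sin(th),np.cos(th)]])
print(th,D.mean(0)); print(((D-D.mean(0))@R-M).round(4).tolist())
```

```text
0.06831944649163224 [ 0.62044941 -0.0261822 ]
[[0.0012, -0.0022], [0.0003, -0.0002], [0.0007, 0.0016], [0.0004, 0.0025], [0.0006, 0.0013], [-0.0014, -0.0022], [-0.0017, -0.0014], [-0.0009, -0.0004], [0.0002, 0.0005], [0.0006, 0.0004]]
```

Rack pose is about (0.624, -0.026, yaw 0.0685) and the parcel is at (0.496, 0.0194, yaw 0.17). The measurements agree to about 2 mm. I'll move to above the rail behind the first gap, with the jaws closed and turned to the rack's yaw.

{"name": "apply_moves", "arguments": {"plan": "0 0 0.189 62.5 -28.7 8.0 1;0 0 0.189 62.5 -28.7 8.0 1;0 0 0.189 62.5 -28.7 8.0 1;0 0 0.189 62.5 -28.7 8.0 1;0 0 0.189 62.5 -28.7 8.0 1;0 0 0.189 62.5 -28.7 8.0 1;0 0 0.189 62.5 -28.7 8.0 1;0 0 0.189 62.5 -28.7 8.0 1", "newtons": 10}}

```text
t: 3.5
tcp_pos: [0.4472, -0.2791, 0.1867]
ee_rot: [0.999, 0.034, 0.0, 0.0]
contact_force: [0.9, -1.1, -0.1]
finger_gap: 0.0334
grasp_force: 0.0
```

```bash
cat > go.py <<'E'
import sys,numpy as np
from scipy.spatial.transform import Rotation as Ro
from workcell import get_state
RK=(.624,-.0262,.0685)
def goal(tx,ty,tz,yaw=.0685,rack=True):
    "shift/turn in tool axes to TCP target (rack-frame xy, world z)"
    s=get_state(); c,si=np.cos(RK[2]),np.sin(RK[2])
    w=np.array([RK[0]+c*tx-si*ty,RK[1]+si*tx+c*ty,tz]) if rack else np.array([tx,ty,tz])
    R=Ro.from_quat(s["ee_rot"]); G=Ro.from_euler("z",yaw)*Ro.from_quat([1,0,0,0])
    d=s["tcp_pos"]-[RK[0],RK[1],0]
    print("t",round(s["t"],2),"rack xy",(c*d[0]+si*d[1]).round(4),(-si*d[0]+c*d[1]).round(4),"z",s["tcp_pos"][2].round(4),"F",s["contact_force"].round(2),"gap",round(s["finger_gap"],4),"gf",round(s["grasp_force"],1))
    print((R.inv()*G).as_rotvec().round(4),(R.inv().apply(w-s["tcp_pos"])*100).round(2))
if __name__=="__main__": goal(*map(float,sys.argv[1:]))
E
python3 go.py .042 -.072 .115
```

```text
t 3.5 rack xy -0.1937 -0.2402 z 0.1867 F [ 0.9  -1.12 -0.11] gap 0.0334 gf 0.0
[ 0.0006 -0.0004  0.0002] [ 23.57 -16.82   7.17]
```

{"name": "apply_moves", "arguments": {"plan": "0 0 0 23.6 -16.8 4 1;0 0 0 23.6 -16.8 4 1;0 0 0 23.6 -16.8 4 1;0 0 0 23.6 -16.8 4 1;0 0 0 23.6 -16.8 4 1;0 0 0 23.6 -16.8 6 1;0 0 0 23.6 -16.8 6 1;0 0 0 23.6 -16.8 6 1"}}

```text
t: 4.3
tcp_pos: [0.6692, -0.0958, 0.125]
ee_rot: [0.999, 0.035, -0.002, -0.0]
contact_force: [-0.5, -0.5, 0.3]
finger_gap: 0.0005
grasp_force: 0.0
```

```bash
python3 go.py .042 -.072 .101
```

```text
t 4.3 rack xy 0.0403 -0.0725 z 0.125 F [-0.53 -0.51  0.27] gap 0.0005 gf 0.0
[-0.0007  0.0031  0.0025] [ 0.17 -0.05  2.4 ]
```

Now straight down onto the rail.

{"name": "apply_moves", "arguments": {"plan": "0 0 0 0.1 0 1.5 1;0 0 0 0.1 0 1.9 1;0 0 0 0.1 0 2.1 1;0 0 0 0.1 0 2.3 1;0 0 0 0.1 0 2.4 1;0 0 0 0.1 0 2.4 1;0 0 0 0.1 0 2.4 1;0 0 0 0.1 0 2.4 1"}}

```text
t: 5.1
tcp_pos: [0.6709, -0.0969, 0.103]
ee_rot: [0.999, 0.034, 0.0, 0.0]
contact_force: [0.6, -1.3, 1.1]
finger_gap: 0.0001
grasp_force: 0.6
```

```bash
python3 go.py .042 .026 .101
```

```text
t 5.1 rack xy 0.042 -0.0737 z 0.103 F [ 0.61 -1.27  1.09] gap 0.0001 gf 0.6
[ 0.0004 -0.0007  0.0002] [ 0.   -9.97  0.2 ]
```

In contact at about 1 N. I'll press a little deeper, then slide along the rail.

{"name": "apply_moves", "arguments": {"plan": "0 0 0 0 0 0.15 1;0 0 0 0 0 0.15 1;0 0 0 0 -0.5 0.15 1;0 0 0 0 -1.3 0.15 1;0 0 0 0 -2.1 0.15 1;0 0 0 0 -2.9 0.15 1;0 0 0 0 -3.7 0.15 1;0 0 0 0 -4.5 0.15 1"}}

```text
t: 5.9
tcp_pos: [0.6676, -0.0509, 0.1013]
ee_rot: [0.999, 0.035, 0.0, 0.0]
contact_force: [-0.2, -3.6, 4.1]
finger_gap: 0.0004
grasp_force: 1.9
```

```bash
python3 go.py .042 .024 .101
```

```text
t 5.9 rack xy 0.0418 -0.0276 z 0.1013 F [-0.19 -3.64  4.07] gap 0.0004 gf 1.9
[ 0.0001 -0.0002  0.0006] [ 0.02 -5.16  0.02]
```

{"name": "apply_moves", "arguments": {"plan": "0 0 0 0 -0.5 0 1;0 0 0 0 -1.2 0 1;0 0 0 0 -2 0 1;0 0 0 0 -2.8 0 1;0 0 0 0 -3.6 0 1;0 0 0 0 -4.3 0 1;0 0 0 0 -4.9 0 1;0 0 0 0 -5.2 0 1"}}

```text
t: 6.7
tcp_pos: [0.6639, 0.0009, 0.1011]
ee_rot: [0.999, 0.035, -0.0, -0.0]
contact_force: [-0.3, -3.0, 3.6]
finger_gap: 0.0008
grasp_force: 2.0
```

```bash
python3 go.py .042 .024 .101
```

```text
t 6.7 rack xy 0.0417 0.0243 z 0.1011 F [-0.27 -2.97  3.6 ] gap 0.0008 gf 2.0
[-0.0001  0.0001  0.0008] [0.03 0.03 0.01]
```

The count has reached the third gap and the finger is still in contact. I'll lift off and go above the parcel's rear, opening the jaws on the way.

{"name": "apply_moves", "arguments": {"plan": "0 0 0 0 0 0 1;0 0 0 0 0 -5 1;0 0 0 0 0 -5 1;0 0 -0.1 -19.9 -2.7 -5 0;0 0 -0.1 -19.9 -2.7 -5 0;0 0 -0.1 -19.9 -2.7 -5 0;0 0 -0.1 -19.9 -2.7 -5 0;0 0 -0.1 -19.9 -2.7 -5 0"}}

```text
t: 7.5
tcp_pos: [0.4543, 0.0158, 0.1486]
ee_rot: [0.996, 0.084, -0.005, -0.002]
contact_force: [-0.3, 0.1, -0.9]
finger_gap: 0.0359
grasp_force: 0.0
```

Run:
```python
from go import goal
goal(.464,.0139,.032,.17,False)
```

```text
t 7.5 rack xy -0.1664 0.0535 z 0.1486 F [-0.28  0.07 -0.94] gap 0.0359 gf 0.0
[-0.0051  0.0103 -0.0009] [ 1.04  0.41 11.64]
```

{"name": "apply_moves", "arguments": {"plan": "0 0 0 0 0 0 0;0 0 0 0 0 0 0;0 0 0 0 0 0 0;0 0 0 0 0 0 0;0 0 0 0 0 0 0;0 0 0 0 0 2 0;0 0 0 0 0 4 0;0 0 0 0 0 5 0"}}

```text
t: 8.3
tcp_pos: [0.4631, 0.0135, 0.0997]
ee_rot: [0.996, 0.084, -0.001, -0.0]
contact_force: [-0.1, -0.1, 0.1]
finger_gap: 0.0926
grasp_force: 0.0
```

Run:
```python
from go import goal
goal(.464,.0139,.032,.17,False)
```

```text
t 8.3 rack xy -0.1578 0.0506 z 0.0997 F [-0.15 -0.07  0.14] gap 0.0926 gf 0.0
[-0.0009  0.0021 -0.0012] [ 0.11 -0.02  6.77]
```

{"name": "apply_moves", "arguments": {"plan": "0 0 0 0 0 2.5 0;0 0 0 0 0 5 0;0 0 0 0 0 6.3 0;0 0 0 0 0 6.8 0;0 0 0 0 0 6.8 0;0 0 0 0 0 6.8 1;0 0 0 0 0 6.8 1;0 0 0 0 0 6.8 1", "newtons": 8}}

```text
t: 9.1
tcp_pos: [0.4643, 0.0133, 0.0339]
ee_rot: [0.996, 0.084, 0.001, 0.0]
contact_force: [0.5, -0.4, -0.4]
finger_gap: 0.0737
grasp_force: 0.0
```

{"name": "apply_moves", "arguments": {"plan": "0 0 0 0 0 0 1;0 0 0 0 0 0 1;0 0 0 0 0 0 1;0 0 0 0 0 0 1;0 0 0 0 0 0 1;0 0 0 0 0 0 1;0 0 0 0 0 0 1;0 0 0 0 0 0 1"}}

```text
t: 9.9
tcp_pos: [0.4637, 0.0133, 0.0331]
ee_rot: [0.996, 0.084, -0.0, 0.0]
contact_force: [0.0, -0.2, -0.0]
finger_gap: 0.0341
grasp_force: 8.0
```

Run:
```python
from go import goal
goal(-.135,.024,.032)
from fit import *
x,f=fit("parcel",PARCEL,(.497,.019,.17),w=.015,wa=.1); print(x,f)
for n in("top","side"):
    cv2.imwrite(f"pics/{n}3.png",optics.get_image(n)["image"][150:310,150:350,::-1].repeat(3,0).repeat(3,1))
```

```text
t 9.9 rack xy -0.1573 0.0504 z 0.0331 F [ 0.01 -0.23 -0.02] gap 0.0341 gf 8.0
[0.     0.     0.1003] [1.95 2.85 0.11]
[0.49410052 0.02171609 0.26120496] 1.848975419998169
```

View pics/side3.png

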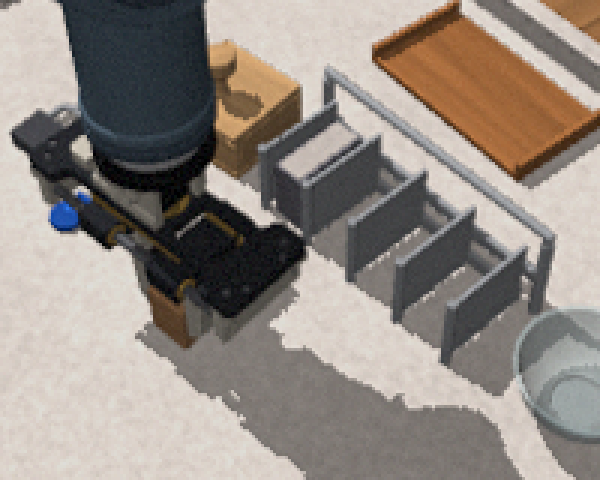

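The side view shows the gripper closed on the parcel, with the gap at 34 mm, matching its width. The parcel is flat and everything else is untouched. I'll drag it to the third gap's centre line and turn it to the rack's yaw.

{"name": "apply_moves", "arguments": {"plan": "0 0 0.02 0.2 0.4 0 1;0 0 0.04 0.4 0.8 0 1;0 0 0.06 0.6 1.3 0 1;0 0 0.08 0.8 1.8 0 1;0 0 0.1 1 2.3 0 1;0 0 0.1 1.2 2.7 0 1;0 0 0.1 1.4 2.9 0 1;0 0 0.1 1.4 2.9 0 1"}}

```text
t: 11.0
tcp_pos: [0.4827, -0.0134, 0.0331]
ee_rot: [0.999, 0.034, 0.0, 0.0]
contact_force: [-1.3, -1.3, 1.1]
finger_gap: 0.0341
grasp_force: 8.0
```

```bash
python3 go.py -.06 .024 .032
python3 - <<'E'
from fit import *
im=optics.get_image("top")["image"]
cv2.imwrite("pics/top4.png",cv2.resize(im[150:280,200:330,::-1],None,fx=4.5,fy=4.5,interpolation=cv2.INTER_CUBIC))
E
```

```text
t 11.0 rack xy -0.1401 0.0224 z 0.0331 F [-1.26 -1.34  1.14] gap 0.0341 gf 8.0
[ 0.0005 -0.0003  0.0001] [ 8.01 -0.16  0.11]
```

View pics/top4.png

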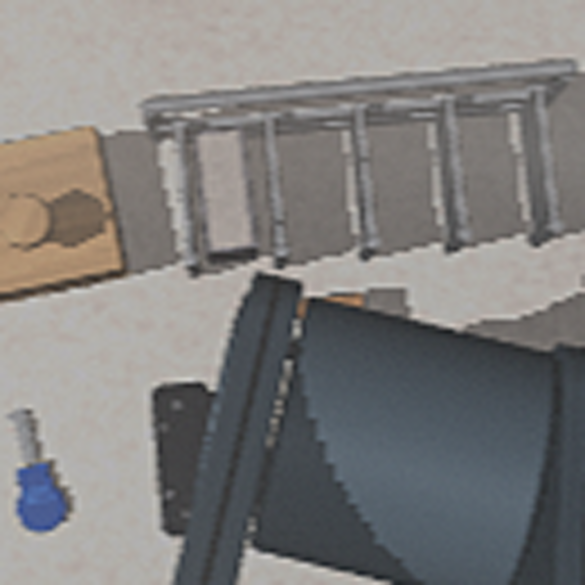

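Run:
```python
from fit import *
im=optics.get_image("top")
RK=(.624,-.0262,.0685)
q=lambda x,y,z:((proj(place([np.array([[x,y,z]])],RK)[0],im)[0]-[200,150]+.5)*4.5).round(1)
print("corner R,L top",q(-.062,.0054,.045),q(-.062,.0394,.045))
print("post tops y0,48",q(-.0375,0,.07),q(-.0375,.048,.07),"rear tops",q(.0375,0,.07),q(.0375,.048,.07),"rail ends",q(.042,.11,.09))
g=im["image"].astype(int)
for r in (216,217,218): print(r,[tuple(g[r,c]) for c in range(276,288)])
```

```text
corner R,L top [362.5 292.4] [299.2 298.2]
post tops y0,48 [371.1 240.9] [279.5 249.4] rear tops [356.6 100.1] [266.  108.4] rail ends [145.6 103.6]
216 [(np.int64(165), np.int64(126), np.int64(95)), (np.int64(156), np.int64(118), np.int64(90)), (np.int64(159), np.int64(122), np.int64(93)), (np.int64(165), np.int64(125), np.int64(94)), (np.int64(127), np.int64(101), np.int64(85)), (np.int64(96), np.int64(95), np.int64(95)), (np.int64(117), np.int64(112), np.int64(110)), (np.int64(115), np.int64(110), np.int64(108)), (np.int64(117), np.int64(112), np.int64(110)), (np.int64(117), np.int64(111), np.int64(108)), (np.int64(113), np.int64(108), np.int64(106)), (np.int64(113), np.int64(109), np.int64(107))]
217 [(np.int64(102), np.int64(84), np.int64(72)), (np.int64(128), np.int64(102), np.int64(81)), (np.int64(151), np.int64(117), np.int64(90)), (np.int64(177), np.int64(137), np.int64(102)), (np.int64(141), np.int64(113), np.int64(94)), (np.int64(104), np.int64(103), np.int64(101)), (np.int64(124), np.int64(119), np.int64(116)), (np.int64(121), np.int64(116), np.int64(113)), (np.int64(120), np.int64(115), np.int64(113)), (np.int64(116), np.int64(112), np.int64(109)), (np.int64(113), np.int64(109), np.int64(106)), (np.int64(116), np.int64(111), np.int64(108))]
218 [(np.int64(48), np.int64(50), np.int64(54)), (np.int64(44), np.int64(48), np.int64(52)), (np.int64(56), np.int64(55), np.int64(56)), (np.int64(68), np.int64(62), np.int64(58)), (np.int64(79), np.int64(73), np.int64(70)), (np.int64(91), np.int64(90), np.int64(87)), (np.int64(117), np.int64(112), np.int64(109)), (np.int64(127), np.int64(121), np.int64(118)), (np.int64(122), np.int64(117), np.int64(113)), (np.int64(116), np.int64(113), np.int64(110)), (np.int64(118), np.int64(112), np.int64(111)), (np.int64(117), np.int64(113), np.int64(109))]
```

{"name": "apply_moves", "arguments": {"plan": "0 0 0 0 -0.2 0 1;0 0 0 1 -0.2 0 1;0 0 0 2 -0.2 0 1;0 0 0 3 -0.2 0 1;0 0 0 4 -0.2 0 1;0 0 0 5 -0.2 0 1;0 0 0 5.5 -0.2 0 1;0 0 0 5.5 -0.2 0 1"}}

```text
t: 11.9
tcp_pos: [0.5379, -0.0071, 0.033]
ee_rot: [0.999, 0.035, 0.0, 0.0]
contact_force: [-0.5, 0.5, -2.1]
finger_gap: 0.0338
grasp_force: 8.0
```

```bash
python3 go.py -.056 .024 .032
```

```text
t 11.9 rack xy -0.0846 0.025 z 0.033 F [-0.5   0.47 -2.14] gap 0.0338 gf 8.0
[ 0.0001 -0.0004  0.0006] [2.86 0.1  0.1 ]
```

{"name": "apply_moves", "arguments": {"plan": "0 0 0 0.7 0 0 1;0 0 0 1.4 0 0 1;0 0 0 2.1 0.1 0 1;0 0 0 2.6 0.1 0 1;0 0 0 2.7 0.1 0 1;0 0 0 2.7 0.1 0 1;0 0 0 2.7 0.1 0 0.45;0 0 0 2.7 0.1 0 0.45"}}

```text
t: 12.7
tcp_pos: [0.5641, -0.0063, 0.0334]
ee_rot: [0.999, 0.034, 0.0, 0.0]
contact_force: [-0.1, 0.2, -0.2]
finger_gap: 0.0455
grasp_force: 0.0
```

```bash
python3 go.py -.085 .024 .032
```

```text
t 12.7 rack xy -0.0584 0.024 z 0.0334 F [-0.14  0.24 -0.18] gap 0.0455 gf 0.0
[ 0.0001 -0.0003  0.0003] [-2.66 -0.    0.14]
```

{"name": "apply_moves", "arguments": {"plan": "0 0 0 -2 0 0 0.45;0 0 0 -4 0 0 0.45;0 0 0 -4 0 0 0.45;0 0 0 -4 0 0 1;0 0 0 -4 0 0 1;0 0 0 -4 0 0 1;0 0 0 -4 0 0 1;0 0 0 -4 0 0 1"}}

```text
t: 13.5
tcp_pos: [0.5245, -0.009, 0.0331]
ee_rot: [0.999, 0.034, 0.0, 0.0]
contact_force: [0.4, 0.0, -0.0]
finger_gap: 0.0157
grasp_force: 0.0
```

{"name": "apply_moves", "arguments": {"plan": "0 0 0 0 0 0 1;0 0 0 0.5 0 0 1;0 0 0 1 0 0 1;0 0 0 1.5 0 0 1;0 0 0 2 0 0 1;0 0 0 2.4 0 0 1;0 0 0 2.6 0 0 1;0 0 0 2.6 0 0 1"}}

```text
t: 14.3
tcp_pos: [0.5505, -0.0072, 0.0331]
ee_rot: [0.999, 0.034, 0.0, 0.0]
contact_force: [1.0, -0.3, 0.1]
finger_gap: 0.0006
grasp_force: 0.0
```

```bash
python3 go.py -.0625 .024 .032
```

```text
t 14.3 rack xy -0.072 0.024 z 0.0331 F [ 0.97 -0.28  0.1 ] gap 0.0006 gf 0.0
[ 0.     -0.0004  0.0003] [0.95 0.   0.11]
```

{"name": "apply_moves", "arguments": {"plan": "0 0 0 0.2 0 0 1;0 0 0 0.4 0 0 1;0 0 0 0.6 0 0 1;0 0 0 0.8 0 0 1;0 0 0 0.9 0 0 1;0 0 0 1 0 0 1;0 0 0 1.1 0 0 1;0 0 0 1.1 0 0 1"}}

```text
t: 15.1
tcp_pos: [0.5574, -0.0066, 0.033]
ee_rot: [0.999, 0.035, -0.004, -0.0]
contact_force: [-12.2, -3.7, 10.6]
finger_gap: 0.0002
grasp_force: 6.3
```

```bash
python3 go.py -.0625 .024 .032
```

```text
t 15.1 rack xy -0.0651 0.0241 z 0.033 F [-12.22  -3.72  10.56] gap 0.0002 gf 6.3
[-0.0003  0.0076  0.0011] [0.26 0.01 0.1 ]
```

Firm stop at 12 N, about where the back bars should be. I'll back off, raise the tool out of the way and check in the images.

{"name": "apply_moves", "arguments": {"plan": "0 0 0 -0.5 0 0 1;0 0 0 -2 0 0 1;0 0 0 -4 0 0 1;0 0 0 -7 0 -3 1;0 0 0 -12 0 -8 1;0 0 0 -16 0 -12 1;0 0 0 -16 0 -16 1;0 0 0 -16 0 -16 1"}}

```text
t: 15.9
tcp_pos: [0.4025, -0.018, 0.1978]
ee_rot: [0.999, 0.034, 0.004, 0.001]
contact_force: [0.5, 0.0, 0.5]
finger_gap: 0.0008
grasp_force: 0.0
```

{"name": "apply_moves", "arguments": {"plan": "0 0 0 -2 20 -4 1;0 0 0 -2 20 -4 1;0 0 0 -2 20 -4 1;0 0 0 -2 30 -4 1;0 0 0 -2 30 -4 1;0 0 0 -2 30 -4 1;0 0 0 -2 30 -4 1;0 0 0 -2 30 -4 1"}}

```text
t: 16.7
tcp_pos: [0.4021, -0.3194, 0.2328]
ee_rot: [0.999, 0.033, 0.0, -0.0]
contact_force: [-0.3, 0.1, 0.2]
finger_gap: 0.0007
grasp_force: 0.0
```

Run:
```python
from fit import *
RK=(.624,-.0262,.0685)
out=[]
ims={}
for n in("top","side"):
    im=ims[n]=optics.get_image(n); r=finder.outline_of(n,"parcel"); print(n,[(round(a["p"],2),np.round(a["bbox"]).tolist()) for a in r])
    for l in("bowl","key","whistle","notebook","padlock","sanitiser"): print(l,[np.round(a["bbox"]).tolist() for a in finder.outline_of(n,l)[:1]])
t=cv2.resize(ims["top"]["image"][150:250,225:325,::-1],(400,400),interpolation=cv2.INTER_CUBIC)
s=cv2.resize(ims["side"]["image"][165:265,210:310,::-1],(400,400),interpolation=cv2.INTER_CUBIC)
P=place(place(PARCEL,(-.010,.024,0)),RK)[0]
for im,c,o in((t,ims["top"],(225,150)),(s,ims["side"],(210,165))):
    h=((proj(P,c)-o+.5)*4).astype(np.int32)
    for i,j in((1,3),(3,7),(7,5),(5,1),(0,2),(0,1),(2,3)): cv2.line(im,tuple(map(int,h[i])),tuple(map(int,h[j])),(0,255,0),1)
cv2.imwrite("pics/both5.png",np.hstack([t,s]))
```

```text
top [(0.75, [270.0, 195.0, 19.0, 38.0])]
bowl [[357.0, 182.0, 41.0, 40.0]]
key [[209.0, 254.0, 6.0, 24.0]]
whistle [[362.0, 237.0, 13.0, 19.0]]
notebook [[249.0, 192.0, 18.0, 30.0]]
padlock [[176.0, 247.0, 16.0, 22.0]]
sanitiser [[400.0, 221.0, 26.0, 20.0]]
side [(0.72, [258.0, 232.0, 21.0, 23.0])]
bowl [[367.0, 284.0, 6.0, 16.0]]
key [[175.0, 220.0, 9.0, 9.0]]
whistle [[350.0, 345.0, 26.0, 33.0]]
notebook [[248.0, 218.0, 9.0, 6.0]]
padlock [[166.0, 198.0, 22.0, 18.0]]
sanitiser [[350.0, 346.0, 29.0, 34.0]]
```

View pics/both5.png

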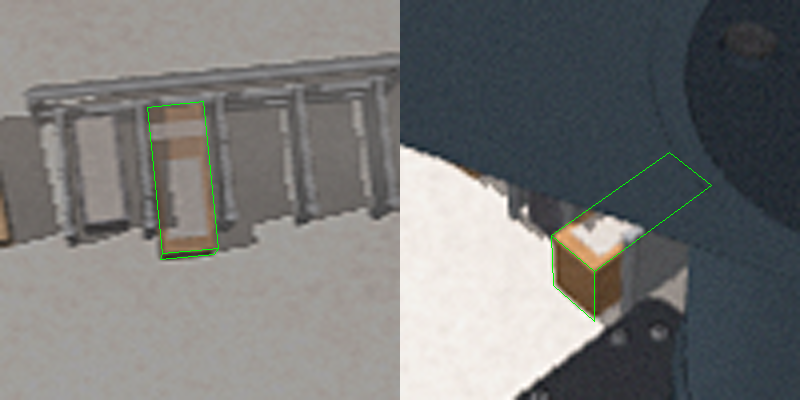

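The top view shows the parcel in the gap beside the notebook. It is straight and lies on the predicted fully-home outline, with the rear edge at about (190,250) in the crop. The side view shows its outer end flat on the shelf. Everything else is where it was, and the arm is clear.

```bash
python3 -c "
from workcell import robot
print(robot.hand_in())"
```

```text
the job is handed in; nothing more can be done
None
```

I counted the gaps along the rail from the bowl's end and slid the narrow parcel into the third gap until it stopped firmly at the back bars. The final top view shows it fully home and nothing else visibly moved; the job is handed in, but no verdict was returned.

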